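Draw the block out of a dry-block heater with its screw-in lifter

TASK

The dry-block heater is switched off and cold, and its aluminium block has to come out for cleaning. Take the tall T-handled lifter from the tool rack, screw it clockwise into the threaded hole in the middle of the block until its collar sits down on the block, draw the block straight up out of the heater and, always upright, set it down gently on the steel tray with the lifter left in it. Leave the cork borer, the jar and the bowl where they are.

Things in the scene. Friction and masses are not known exactly. Their poses are not given: they have to be found in the camera images.
- lifter: Steel block lifter, 119 mm long, 0.18 kg, upright in an end hole of the rack at random yaw, collar resting on the rack; much taller than the cork borer beside it. Origin: on its axis under the collar (46 mm above the table at the start), z up the shaft. Above: collar 30 mm across, 6 mm thick, shaft 10 mm across, T-bar handle along x. Half a turn about z gives the same lifter.
- lifter_bar (a point): Middle of the lifter's T-bar handle, 76 mm above the lifter's origin. The bar is 64 mm long (lifter's x), 12 mm wide (y), 14 mm high: grip it here from above, fingers closing across the 12 mm.
- lifter_nose (a point): Tip of the lifter's tapered nose, 36 mm below the lifter's origin, 5 mm across, widening over 6 mm to a stem 12 mm across. Between 5 and 11 mm below the collar the stem carries a coarse right-handed two-start thread, 18 mm across, lead 14 mm a turn.
- block: Aluminium heating block 64 (x) x 104 (y) x 42 (z) mm, 0.6 kg, loose in the heater's well with 1 mm of play all round, its top 2 mm below the case's top so that fingers cannot grip it. Eight plain 13 mm tube holes in two rows and a wider threaded hole in the very middle. Origin: centre of its underside, z up. The well keeps it from turning with the lifter.
- block_mouth (a point): Centre of the threaded hole's mouth on the block's top, 42 mm above the block's origin. 22 mm across, 13.6 mm between the thread ridges, 38 mm deep. Lowered in, the lifter stops on the thread with its collar 4 to 10 mm up, by its yaw; turned clockwise seen from above it sinks 14 mm a turn until the collar meets the block, 130 to 270 degrees on; about 20 degrees more takes up the slack.
- thread_start (a point): A point on the block's top, 20 mm from the hole's middle, 145 degrees counter-clockwise of the block's x. With the T-bar pointing to it (either end) as the lifter goes in, the lifter drops deepest: collar about 5 mm up, 145 degrees left to turn. When home the T-bar lies about along the block's x. Let go part-way it stays, leaning a few mm; home, it does not come loose.
- heater: Dry-block heater, white case 190 (x) x 150 (y) x 80 (z) mm with a sloping control panel on its -x side, fixed on the table. Origin: centre of its underside.
- well (a point): Centre of the floor of the heater's well, 36 mm above the table, 25 mm towards +x of the heater's origin in its frame. The well is 66.5 (x) x 106.5 (y) mm and 44 mm deep to the top of the case; the block stands on its floor, square with it.
- rack: White plastic tool rack 150 (x) x 52 (y) x 46 (z) mm, fixed, with three 24 mm holes 40 mm deep in its top at x = -50, 0 and +50 mm; the lifter stands in one end hole and the cork borer in the other, either way round. Origin: centre of its underside.
- tray: Shallow stainless instrument tray 220 (x) x 170 (y) x 20 (z) mm, walls and floor 3 mm thick, fixed on the table on the other side of the heater from the rack. Origin: centre of its underside; the inner floor is 3 mm above it.
- borer: Cork borer with a short hub and two flat wings, only 28 mm high above the rack's top; a bystander. Origin: underside of its flange, on the rack's top.
- jar: Capped glass culture jar with plantlets, 80 mm across and 106 mm tall; a bystander at the far side. Origin: centre of its underside.
- bowl: Steel bowl, 120 mm across and 40 mm tall; a bystander at the far side. Origin: centre of its underside.
Things that resemble listed ones, but are neither listed nor needed, are in the scene too. Several things have the shape of the heater; the one meant has the colours described above. Leave any black look-alike of the lifter alone.

How it is judged:
By the outcome, as a careful person would: the job done as asked, in the order asked, and still so for the second after the job is handed in, with the robot touching nothing.
It also fails if it takes over 58 s, if anything falls off the work surface, if the arm or the gripper's body presses on something with over 40 N, if the wrist force passes 120 N, or if a joint passes its speed limit or range.

ROBOT

A 6-joint arm with a two-finger parallel gripper is mounted at the origin on the work surface. World frame = base frame: x ahead of the robot, y to its left, z up, the work surface at z = 0. Lengths are in m, angles in rad, forces in N, time in s.
With the tool pointing down it reaches from about 0.225 to 0.875 m from the base axis. Payload 3.4 kg.
Tool frame: the origin (TCP) lies between the finger pads; the fingertips stand 11 mm ahead of it and the grasp point (between the pads) lies 8 mm behind it (tips_ahead is the distance from the TCP to the fingertips, in m); z points along the fingers, x is the direction in which the jaws open and shut, and the axes are right-handed (so a half turn about z gives the same grasp; the last joint's range is limited). The gripper opens to 85 mm and grips with 20 to 120 N. Pads are 22 mm wide; open, the fingers measure 114 mm over their backs; the gripper's body (76 mm by 85 mm) begins 54 mm behind the grasp point. The pads swing forward as they close: fully open they stand 13 mm farther back than shut.
Start: joints at [1.16, 0.276, 1.505, -0, 1.361, -0.121], TCP at [0.164, 0.551, 0.242] pointing down, gripper open.
Joint ranges: [-2.89, 2.89], [-0.75, 2.08], [0.22, 2.7], [-1.18, 4.32], [0.11, 2.71], [-2.7, 2.7]. Speed limits (rad/s): [2.57, 2.57, 3.14, 3.14, 3.14, 3.14].

INTERFACE

Orientations are given as a unit quaternion [w, x, y, z].
In Python, from rig import get_state, get_image, sign_off, masks_of, tips_ahead gives the robot as it stands.
- The arm moves only by the tool play_rows, never from a script. Its argument "series" is a list of rows, each an object of numbers: "fingers": the closure, from -1 (fully open) to 1 (shut); "dx", "dy", "dz": the shift along the world's x, y, z in mm; "turn": the turn about the world's z in rad. A call has 1 to 20 rows; each row shifts and turns the pose as measured when the row begins; what a row does not reach is not made up. A row lasts 1/12 s, in which the tool goes at most 41.7 mm and 7.16 degrees, less where a joint would pass 70% of its speed; a pose out of reach is approached as far as the arm can. A call with a gripper value outside its range is refused whole. The fingers move at their own pace and stop on an object; "squeeze" is the grip in N (left out, the last holds). Time passes only in rows, so rows that do not move let the fingers close. It gives the time, the measured TCP pose, the force and the opening at its end, in the units of the state.
- get_state(): the state, without advancing time (a new reading comes with each control period).
- get_image(name): name is "side" or "top"; returns a dict with "pixels" (480x640x3 uint8, red, green, blue), "vfov" (degrees; the focal length in pixels is half the picture's height over the tangent of half this angle, whatever the lens; pixels are square), "cx", "cy" (the principal point, pixels), "rvec" (rotation vector, rad) and "tvec" (3), from world to camera coordinates, as OpenCV has them. Camera axes: x right, y down, z forward; pixel columns grow to the right and rows downward; lengths in m; the calibration is good to about 2 mm. A picture is of the moment at which its call begins. There is no depth.
- sign_off(): hands the job in, once; it reports no verdict.
Trained networks look in a picture, given as the dict that the camera call returned (one of the last four; its "shot" number tells which), for a name from the list of things; names that differ only in an ending like _2 or _b are one class to them, and where a whole thing is asked for, a point or a joint stands for the part that bears it (a point fixed in the world has none). Each returns a list of dicts, best first, with "p" (0 to 1); they miss things now and then, are a little off and sometimes report something else, mostly with a low value. They report only what shows in the picture. A call takes as long as a camera call. They do not tell look-alikes from the thing itself.
- masks_of(picture, label): "region" (480x640 bool, what is visible of it) and "xy" ([column, row] in pixels, amid what is visible of it).
The state is a dict: "clock": time; "qpos": joint angles; "qd": joint speeds; "effort": joint torques, N m; "position": TCP position; "ee_rot": TCP orientation; "contact_force": force on the tool from outside, world axes, zero at the start; "moment": the same for the moment, N m; "width": finger opening in m.
Only numpy, scipy, OpenCV 4.12 (cv2) and the standard library are available. Lean on these libraries where they do the work, as an engineer would, in place of code of your own. Each camera call takes 0.05 s, during which the arm holds its last target. There are 200 camera calls.

## Working session

There is one attempt and no reset: what is moved stays moved. The work goes in short steps, Python scripts to look and compute and a tool call to move; the robot and the scene stay as the last step left them, time stands still between calls to the robot, and variables do not carry over. Pictures are saved under pics/ and viewed, about 8 in all and at most 12, crops included, and the job is handed in when it is done.

Besides the shell and the picture viewer there is one more tool, called as name(argument=value, ...) on one line, values as JSON. play_rows: Moves the arm, as the interface text tells. Its arguments: {"type":"object","properties":{"series":{"type":"array"},"squeeze":{"type":"number"}},"required":["series"]}

```bash
mkdir -p pics
cat > h.py <<'E'
import numpy as np, cv2
from rig import *
def cam(p):
    h=p["pixels"].shape[0]; f=h/2/np.tan(np.radians(p["vfov"])/2)
    K=np.array([[f,0,p["cx"]],[0,f,p["cy"]],[0,0,1.]]); R=cv2.Rodrigues(np.array(p["rvec"],float))[0]
    return K,R,np.array(p["tvec"],float).ravel()
def at_z(p,uv,z):
    K,R,t=cam(p); d=R.T@np.linalg.inv(K)@np.array([uv[0],uv[1],1.]); c=-R.T@t
    return c+d*(z-c[2])/d[2]
def proj(p,X):
    K,R,t=cam(p); q=(np.atleast_2d(X)@R.T+t)@K.T; return q[:,:2]/q[:,2:]
def save(p,n,crop=None,s=1):
    im=p["pixels"][:,:,::-1]
    if crop: im=im[crop[1]:crop[3],crop[0]:crop[2]]
    cv2.imwrite("pics/"+n,cv2.resize(im,None,fx=s,fy=s,interpolation=cv2.INTER_CUBIC))
E
python3 - <<'E'
from h import *
for n in("top","side"):
    p=get_image(n); save(p,n+"0.png"); K,R,t=cam(p); print(n,p["vfov"],p["cx"],p["cy"],-R.T@t,R.round(2).tolist(),[k for k in p])
    for l in("lifter","lifter_bar","block","block_mouth","thread_start","heater","rack","tray","borer","jar","bowl"):
        print(l,[(round(m["p"],2),np.round(m["xy"]).tolist(),int(m["region"].sum())) for m in masks_of(p,l)])
s=get_state();print(s, tips_ahead)
E
```

```text
top 44.05074854713556 322.9292085337697 233.3154555425571 [ 0.21620901 -0.05180484  1.52691456] [[0.08, -1.0, -0.01], [-0.98, -0.08, -0.2], [0.2, 0.02, -0.98]] ['pixels', 'vfov', 'cx', 'cy', 'rvec', 'tvec', 'shot']
lifter [(0.74, [380.0, 275.0], 183), (0.51, [483.0, 273.0], 255), (0.49, [451.0, 262.0], 217)]
lifter_bar [(0.77, [379.0, 276.0], 156), (0.52, [487.0, 265.0], 295), (0.45, [453.0, 261.0], 183)]
block [(0.7, [335.0, 232.0], 1065)]
block_mouth [(0.88, [332.0, 230.0], 1071)]
thread_start [(0.91, [332.0, 230.0], 1028)]
heater [(0.7, [326.0, 247.0], 3756), (0.66, [414.0, 362.0], 5487), (0.4, [452.0, 258.0], 217)]
rack [(0.64, [436.0, 242.0], 1073)]
tray [(0.68, [186.0, 239.0], 5631)]
borer [(0.42, [439.0, 220.0], 119)]
jar [(0.85, [390.0, 147.0], 1059)]
bowl [(0.63, [254.0, 146.0], 1508)]
side 44.14964593701001 298.2599960501101 241.10039166220096 [ 0.32929225 -1.24594397  0.8588418 ] [[0.99, -0.15, -0.01], [-0.09, -0.52, -0.85], [0.12, 0.84, -0.53]] ['pixels', 'vfov', 'cx', 'cy', 'rvec', 'tvec', 'shot']
lifter [(0.96, [300.0, 357.0], 552), (0.84, [264.0, 279.0], 371), (0.81, [
[... 542 characters left out ...]
wl [(0.6, [366.0, 210.0], 820)]
{'clock': 1.2, 'qpos': array([ 1.15999534e+00,  2.75892685e-01,  1.50488657e+00,  2.41463687e-06,
        1.36071153e+00, -1.20988179e-01]), 'qd': array([ 0.00220982, -0.00153163,  0.00031491,  0.00071027,  0.00114368,
       -0.00039048]), 'effort': array([-8.07231900e-04, -4.16662431e+01, -2.46096736e+01, -1.04144942e-04,
        4.63734632e-04,  4.19673904e-05]), 'position': array([0.16433081, 0.55105282, 0.24233755]), 'ee_rot': array([-2.63123712e-05,  8.01802134e-01,  5.97589604e-01,  4.36299996e-05]), 'contact_force': array([0.07755808, 0.23402312, 0.24804054]), 'moment': array([-0.03504278, -0.00189534,  0.00242156]), 'width': 0.08503156622237792} 0.011
```

Run:
```python
import cv2,numpy as np
a=cv2.imread("pics/top0.png")[90:410,80:540];b=cv2.imread("pics/side0.png")[150:410,80:480]
cv2.imwrite("pics/t1.png",cv2.resize(a,None,fx=1.73,fy=1.73,interpolation=2));cv2.imwrite("pics/s1.png",cv2.resize(b,None,fx=2,fy=2,interpolation=2))
```

```text
(no output)
```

View pics/t1.png

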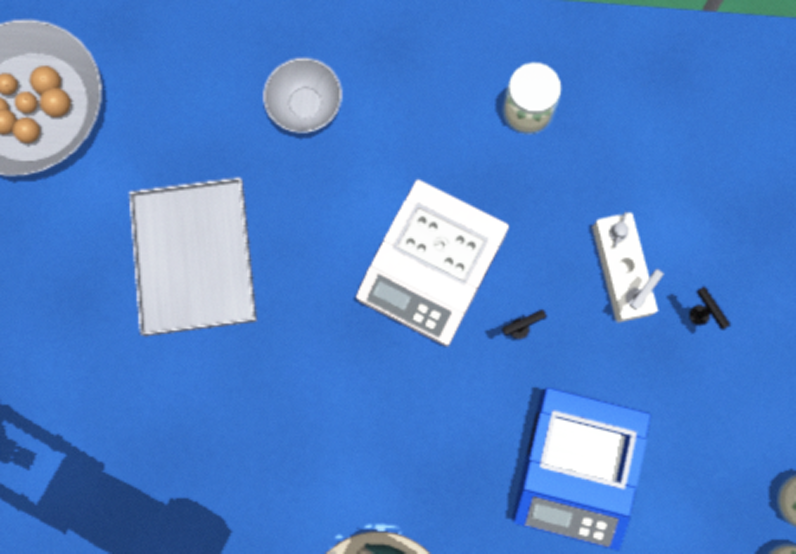

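View pics/s1.png

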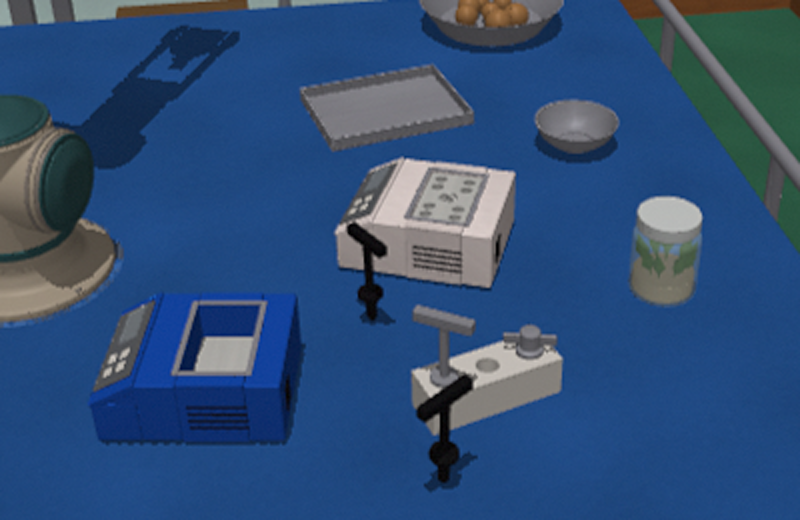

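Bar candidates in the top picture are black (380,275), steel in the rack (453,261) and black (485,268). I choose the steel one at (453,261), which stands in the white rack. The white heater is at (326,247); the blue one is a look-alike. Next I warp close-ups onto metric planes.

```bash
cat >> h.py <<'E'
def warp(p,c,z,half=0.08,px=400):
    # world-plane patch: column grows with +x, row grows with -y
    s=np.array([[-1,1],[1,1],[1,-1],[-1,-1]])*half+np.array(c)
    uv=proj(p,np.c_[s,np.full(4,z)]).astype(np.float32)
    d=np.float32([[0,0],[px,0],[px,px],[0,px]])
    return cv2.warpPerspective(p["pixels"][:,:,::-1],cv2.getPerspectiveTransform(uv,d),(px,px),flags=cv2.INTER_CUBIC)
E
python3 - <<'E'
from h import *
P={n:get_image(n) for n in("top","side")}
cen=lambda l,n,z,i=0:at_z(P[n],masks_of(P[n],l)[i]["xy"],z)[:2].round(4)
for n in P:
    print(n,"mouth",cen("block_mouth",n,.078),"tray",cen("tray",n,.003),"rack",cen("rack",n,.03),"borer",cen("borer",n,.06),"jar",cen("jar",n,.05),"bowl",cen("bowl",n,.02))
    for m in masks_of(P[n],"block")[:1]:
        v,u=np.nonzero(m["region"]); X=np.array([at_z(P[n],q,.078)[:2] for q in np.c_[u,v]]).astype(np.float32)*1000
        print("blk",cv2.minAreaRect(X))
    for m in masks_of(P[n],"tray")[:1]:
        v,u=np.nonzero(m["region"]); X=np.array([at_z(P[n],q,.01)[:2] for q in np.c_[u,v]]).astype(np.float32)*1000
        print("tray",cv2.minAreaRect(X))
b=at_z(P["top"],(453,261),.129)[:2].round(2); h=cen("block_mouth","top",.078).round(2); print(b,h)
rows=[]
for c,z in((h,.078),(b,.129)):
    r=[]
    for n in P:
        w=warp(P[n],c,z)
        for k in range(0,400,50): cv2.line(w,(k,0),(k,6),(0,0,255),1);cv2.line(w,(0,k),(6,k),(0,0,255),1)
        r.append(w)
    rows.append(np.hstack(r))
cv2.imwrite("pics/w.png",np.vstack(rows)[:, :] if 0 else cv2.resize(np.vstack(rows),(600,600),interpolation=cv2.INTER_AREA))
E
```

```text
Traceback (most recent call last):
IndexError: list index out of range
```

Run:
```python
from h import *
P={n:get_image(n) for n in("top","side")}
def cen(l,n,z):
    m=masks_of(P[n],l); return at_z(P[n],m[0]["xy"],z)[:2].round(4) if m else None
for n in P:
    print(n,{l:cen(l,n,z) for l,z in(("block_mouth",.078),("tray",.003),("rack",.03),("borer",.06),("jar",.05),("bowl",.02))})
    for l,z in(("block",.078),("tray",.01)):
      for m in masks_of(P[n],l)[:1]:
        v,u=np.nonzero(m["region"]); X=np.array([at_z(P[n],q,z)[:2] for q in np.c_[u,v]]).astype(np.float32)*1000
        print(l,np.round(np.hstack([np.ravel(k) for k in cv2.minAreaRect(X)]),1))
b=at_z(P["top"],(453,261),.129)[:2].round(2); h=at_z(P["top"],(334,231),.078)[:2].round(2); print(b,h)
rows=[]
for c,z in((h,.078),(b,.129)):
    r=[]
    for n in P:
        w=warp(P[n],c,z)
        for k in range(0,400,50): cv2.line(w,(k,0),(k,8),(0,0,255),2);cv2.line(w,(0,k),(8,k),(0,0,255),2)
        r.append(w)
    rows.append(np.hstack(r))
cv2.imwrite("pics/w.png",cv2.resize(np.vstack(rows),(600,600),interpolation=cv2.INTER_AREA))
```

```text
top {'block_mouth': array([ 0.5102, -0.0406]), 'tray': array([0.4796, 0.3194]), 'rack': array([ 0.5077, -0.3127]), 'borer': array([ 0.5637, -0.3125]), 'jar': array([ 0.7477, -0.1679]), 'bowl': array([ 0.4799, -0.0303])}
block [514.9 -47.  105.9  64.9  67.6]
tray [481.7 326.1 226.1 173.1  12.7]
side {'block_mouth': array([ 0.5207, -0.0506]), 'tray': None, 'rack': array([ 0.5137, -0.3372]), 'borer': array([ 0.5665, -0.3027]), 'jar': array([ 0.7491, -0.183 ]), 'bowl': array([0.7524, 0.2047])}
block [520.  -51.4 101.6  64.4  67.5]
[ 0.46 -0.33] [ 0.52 -0.05]
```

View pics/w.png

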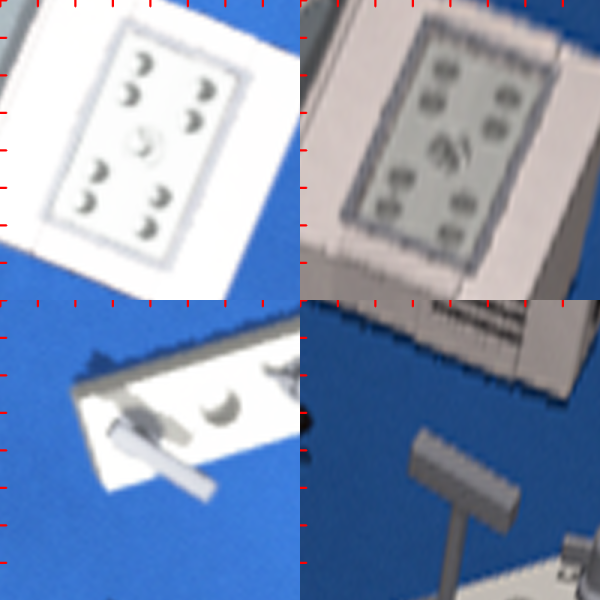

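The steel T-bar shows at about x .468, y -.338, with a bar direction of -32°. The block is centred at about (.519,-.049) with its x axis at -22°. I'm setting out at safe height.

play_rows(series=[{"dx": 12,"dy": -35,"turn": -0.014,"fingers": -0.3},{"dx": 12,"dy": -35,"turn": -0.014,"fingers": -0.3},{"dx": 12,"dy": -35,"turn": -0.014,"fingers": -0.3},{"dx": 12,"dy": -35,"turn": -0.014,"fingers": -0.3},{"dx": 12,"dy": -35,"turn": -0.014,"fingers": -0.3},{"dx": 12,"dy": -35,"turn": -0.014,"fingers": -0.3},{"dx": 12,"dy": -35,"turn": -0.014,"fingers": -0.3},{"dx": 12,"dy": -35,"turn": -0.014,"fingers": -0.3},{"dx": 12,"dy": -35,"turn": -0.014,"fingers": -0.3},{"dx": 12,"dy": -35,"turn": -0.014,"fingers": -0.3},{"dx": 12,"dy": -35,"turn": -0.014,"fingers": -0.3},{"dx": 12,"dy": -35,"turn": -0.014,"fingers": -0.3},{"dx": 12,"dy": -35,"turn": -0.014,"fingers": -0.3},{"dx": 12,"dy": -35,"turn": -0.014,"fingers": -0.3},{"dx": 12,"dy": -35,"turn": -0.014,"fingers": -0.3},{"dx": 12,"dy": -35,"turn": -0.014,"fingers": -0.3},{"dx": 12,"dy": -35,"turn": -0.014,"fingers": -0.3},{"dx": 12,"dy": -35,"turn": -0.014,"fingers": -0.3}])

```text
invalid input at $.series[0]: expected keys fingers, dx, dy, dz, turn
```

Run:
```python
from h import *
from scipy.spatial.transform import Rotation as Ro
s=get_state(); q=s["ee_rot"]; x=Ro.from_quat([q[1],q[2],q[3],q[0]]).as_matrix()
print(s["clock"],s["position"],np.degrees(np.arctan2(x[1,0],x[0,0])),x[:,2],s["width"],s["qpos"])
A=cv2.imread("pics/top0.png")
P={n:get_image(n) for n in("top","side")}
for n in P:
    for l in("lifter","lifter_bar"):
        for m in masks_of(P[n],l):
            X=np.array([at_z(P[n],c,.125)[:2] for c in np.argwhere(m["region"])[:,::-1]]).astype(np.float32)*1000
            print(n,l,round(m["p"],2),np.round(m["xy"]),np.round(np.hstack([np.ravel(k) for k in cv2.minAreaRect(X)]),1))
```

```text
2.4 [0.16435557 0.55105287 0.24233293] 73.39292940919927 [ 7.76012899e-05  8.30299426e-05 -9.99999994e-01] 0.0854137788797031 [ 1.15998060e+00  2.75905785e-01  1.50487942e+00 -3.88399432e-05
  1.36070034e+00 -1.20959563e-01]
top lifter 0.85 [516. 266.] [ 468.  -471.    57.8  107.4    4.8]
top lifter 0.71 [450. 262.] [ 467.3 -333.1   24.9   64.3   48.9]
top lifter 0.57 [363. 318.] [ 317.7 -147.2   60.2  112.    48.5]
top lifter_bar 0.8 [363. 318.] [ 318.5 -146.9   54.   108.6   49.3]
top lifter_bar 0.78 [525. 262.] [ 468.3 -474.5   53.   100.     4.8]
top lifter_bar 0.74 [454. 259.] [ 467.3 -333.    28.2   64.3   48.9]
side lifter 0.85 [300. 317.] [ 469.5 -378.4   56.2  123.9    1.3]
side lifter 0.79 [317. 408.] [ 463.8 -602.9   30.9  112.2   27.1]
side lifter 0.54 [241. 302.] [ 341.4 -288.4   33.5   98.4   46.5]
side lifter_bar 0.85 [321. 413.] [ 464.6 -603.3   30.7  110.4   25.1]
side lifter_bar 0.65 [244. 304.] [ 340.  -292.6   33.1  100.7   55. ]
side lifter_bar 0.63 [303. 314.] [ 469.8 -377.7   58.3  124.4    2.9]
```

The move call was refused because each row needs all the keys. The black look-alikes have also changed pixels (485→516, 380→363), so I take a look before moving.

Run:
```python
from h import *
p=get_image("top"); q=get_image("side")
a=p["pixels"][90:410,80:580,::-1]; b=q["pixels"][150:470,80:580,::-1]
cv2.imwrite("pics/m.png",np.vstack([a,b])[:, :][:600] if 0 else cv2.resize(np.hstack([a,b]),(800,256),interpolation=cv2.INTER_AREA))
for n,r in(("top",p),("side",q)):
    for m in masks_of(r,"lifter"): print(n,round(m["p"],2),np.round(m["xy"]))
print(get_state()["clock"])
```

```text
top 0.81 [520. 264.]
top 0.53 [363. 317.]
top 0.48 [450. 261.]
top 0.23 [251. 148.]
side 0.79 [300. 315.]
side 0.69 [319. 410.]
side 0.64 [239. 306.]
2.9
```

View pics/m.png

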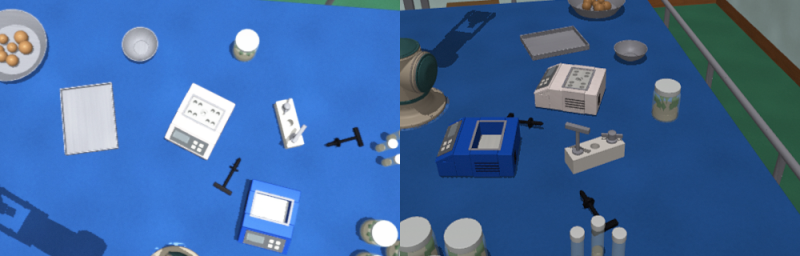

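The black lifters have simply toppled onto the table, at top pixels (363,318) and (520,264), clear of the job. The steel lifter still stands in the rack at (450,261).

play_rows(series=[{"dx": 15,"dy": -35,"dz": 0,"turn": -0.014,"fingers": -0.3},{"dx": 15,"dy": -35,"dz": 0,"turn": -0.014,"fingers": -0.3},{"dx": 15,"dy": -35,"dz": 0,"turn": -0.014,"fingers": -0.3},{"dx": 15,"dy": -35,"dz": 0,"turn": -0.014,"fingers": -0.3},{"dx": 15,"dy": -35,"dz": 0,"turn": -0.014,"fingers": -0.3},{"dx": 15,"dy": -35,"dz": 0,"turn": -0.014,"fingers": -0.3},{"dx": 15,"dy": -35,"dz": 0,"turn": -0.014,"fingers": -0.3},{"dx": 15,"dy": -35,"dz": 0,"turn": -0.014,"fingers": -0.3},{"dx": 15,"dy": -35,"dz": 0,"turn": -0.014,"fingers": -0.3},{"dx": 15,"dy": -35,"dz": 0,"turn": -0.014,"fingers": -0.3},{"dx": 15,"dy": -35,"dz": 0,"turn": -0.014,"fingers": -0.3},{"dx": 15,"dy": -35,"dz": 0,"turn": -0.014,"fingers": -0.3},{"dx": 15,"dy": -35,"dz": 0,"turn": -0.014,"fingers": -0.3},{"dx": 15,"dy": -35,"dz": 0,"turn": -0.014,"fingers": -0.3},{"dx": 15,"dy": -35,"dz": 0,"turn": -0.014,"fingers": -0.3},{"dx": 15,"dy": -35,"dz": 0,"turn": -0.014,"fingers": -0.3},{"dx": 15,"dy": -35,"dz": 0,"turn": -0.014,"fingers": -0.3},{"dx": 15,"dy": -35,"dz": 0,"turn": -0.014,"fingers": -0.3},{"dx": 15,"dy": -35,"dz": 0,"turn": -0.014,"fingers": -0.3},{"dx": 15,"dy": -35,"dz": 0,"turn": -0.014,"fingers": -0.3}])

```text
clock: 4.57
position: [0.4678, -0.1753, 0.2456]
ee_rot: [0.002, 0.878, 0.479, 0.009]
contact_force: [0.9, 0.6, 1.5]
width: 0.0555
```

play_rows(series=[{"dx": 0,"dy": -32,"dz": 0,"turn": 0,"fingers": -0.3},{"dx": 0,"dy": -32,"dz": 0,"turn": 0,"fingers": -0.3},{"dx": 0,"dy": -32,"dz": 0,"turn": 0,"fingers": -0.3},{"dx": 0,"dy": -32,"dz": 0,"turn": 0,"fingers": -0.3},{"dx": 0,"dy": -15,"dz": 0,"turn": 0,"fingers": -0.3},{"dx": 0,"dy": 0,"dz": 0,"turn": 0,"fingers": -0.3},{"dx": 0,"dy": 0,"dz": 0,"turn": 0,"fingers": -0.3}])

```text
clock: 5.15
position: [0.4701, -0.3348, 0.2442]
ee_rot: [0.004, 0.88, 0.475, 0.01]
contact_force: [-0.0, 1.4, 0.2]
width: 0.0557
```

```bash
cat >> h.py <<'E'
from scipy.spatial.transform import Rotation as Ro
def st():
    s=get_state(); q=s["ee_rot"]; x=Ro.from_quat([q[1],q[2],q[3],q[0]]).as_matrix()
    print("t",s["clock"],"pos",s["position"].round(4),"yaw",np.degrees(np.arctan2(x[1,0],x[0,0])).round(2),"z",x[:,2].round(4),"w",round(s["width"],4),"F",s["contact_force"].round(1),"M",s["moment"].round(2),"q6",s["qpos"][5].round(2)); return s
E
python3 - <<'E'
from h import *
st()
r=[]
for n,z in(("top",.129),("side",.129)):
    p=get_image(n); r.append(warp(p,(.468,-.338),z,.07))
    # bar wireframe at guess
cv2.imwrite("pics/g.png",np.hstack(r))
E
```

```text
t 5.15 pos [ 0.4701 -0.3348  0.2442] yaw 56.73 z [ 0.0212  0.0032 -0.9998] w 0.0557 F [-0.   1.4  0.2] M [ 0.01 -0.02 -0.02] q6 -1.74
```

View pics/g.png

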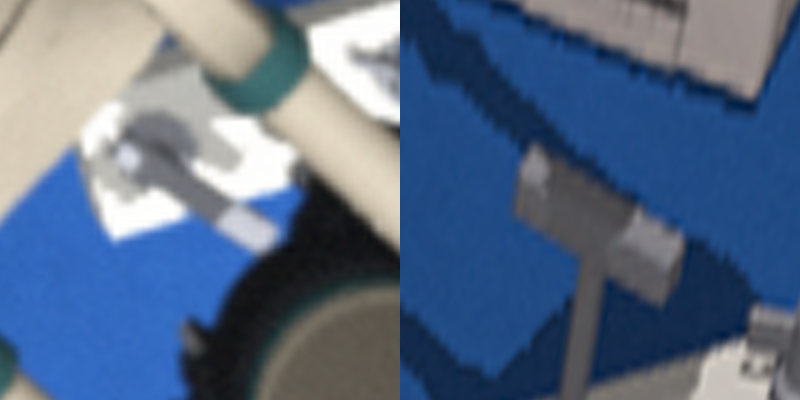

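The bar centre in the two views averages (.4675,-.338) and the bar lies at about -31°. Going down to grip.

play_rows(series=[{"dx": -1,"dy": -1,"dz": -12,"turn": 0.015,"fingers": -0.3},{"dx": -1,"dy": -1,"dz": -12,"turn": 0.015,"fingers": -0.3},{"dx": -1,"dy": -1,"dz": -12,"turn": 0.015,"fingers": -0.3},{"dx": 0,"dy": 0,"dz": -12,"turn": 0,"fingers": -0.3},{"dx": 0,"dy": 0,"dz": -12,"turn": 0,"fingers": -0.3},{"dx": 0,"dy": 0,"dz": -12,"turn": 0,"fingers": -0.3},{"dx": 0,"dy": 0,"dz": -12,"turn": 0,"fingers": -0.3},{"dx": 0,"dy": 0,"dz": -12,"turn": 0,"fingers": -0.3},{"dx": 0,"dy": 0,"dz": -8,"turn": 0,"fingers": -0.3},{"dx": 0,"dy": 0,"dz": 0,"turn": 0,"fingers": -0.3}])

```text
clock: 6.08
position: [0.469, -0.315, 0.1417]
ee_rot: [0.003, 0.863, 0.505, 0.014]
contact_force: [-0.6, -0.6, -0.3]
width: 0.0554
```

```bash
python3 -c "
from h import *
st()"
```

```text
t 6.0833 pos [ 0.469  -0.315   0.1417] yaw 60.68 z [ 0.0262  0.0094 -0.9996] w 0.0554 F [-0.6 -0.6 -0.3] M [-0.01  0.03  0.01] q6 -1.8
```

play_rows(series=[{"dx": 0,"dy": 0,"dz": 5,"turn": 0,"fingers": -0.3},{"dx": 0,"dy": 0,"dz": 0,"turn": 0,"fingers": -0.3}])

```text
clock: 6.25
position: [0.4693, -0.3128, 0.1477]
ee_rot: [0.002, 0.862, 0.506, 0.014]
contact_force: [0.9, 0.1, -0.7]
width: 0.0559
```

play_rows(series=[{"dx": 0,"dy": -6,"dz": 0,"turn": 0,"fingers": -0.3},{"dx": 0,"dy": -6,"dz": 0,"turn": 0,"fingers": -0.3}])

```text
clock: 6.42
position: [0.4702, -0.3243, 0.1498]
ee_rot: [0.003, 0.862, 0.507, 0.014]
contact_force: [-0.3, -0.6, 0.3]
width: 0.0553
```

play_rows(series=[{"dx": 0,"dy": 0,"dz": 0,"turn": 0,"fingers": -0.3},{"dx": 0,"dy": 0,"dz": 0,"turn": 0,"fingers": -0.3}])

```text
clock: 6.58
position: [0.471, -0.3269, 0.1511]
ee_rot: [0.005, 0.862, 0.506, 0.015]
contact_force: [-0.4, -0.4, -0.3]
width: 0.0559
```

```bash
python3 -c "
from h import *
st()"
```

```text
t 6.5833 pos [ 0.471  -0.3269  0.1511] yaw 60.88 z [ 0.0309  0.0058 -0.9995] w 0.0559 F [-0.4 -0.4 -0.3] M [ 0.03  0.01 -0.02] q6 -1.82
```

Held rows drift a little in x, z and tilt. I'm measuring that in joint space before gripping.

```bash
python3 -c "
from h import *
s=st();print(s['qpos'].round(4),s['effort'].round(2),s['qd'].round(4))"
```

```text
t 6.5833 pos [ 0.471  -0.3269  0.1511] yaw 60.88 z [ 0.0309  0.0058 -0.9995] w 0.0559 F [-0.4 -0.4 -0.3] M [ 0.03  0.01 -0.02] q6 -1.82
[-0.7437  0.3275  1.6682  0.0279  1.1273 -1.8177] [ 4.000e-02 -4.239e+01 -2.233e+01  1.200e-01 -1.300e-01 -1.000e-02] [-0.0127  0.002  -0.0194 -0.0054 -0.0029 -0.0041]
```

play_rows(series=[{"dx": 0,"dy": 0,"dz": 0,"turn": 0,"fingers": -0.3},{"dx": 0,"dy": 0,"dz": 0,"turn": 0,"fingers": -0.3},{"dx": 0,"dy": 0,"dz": 0,"turn": 0,"fingers": -0.3},{"dx": 0,"dy": 0,"dz": 0,"turn": 0,"fingers": -0.3}])

```text
clock: 6.92
position: [0.4709, -0.328, 0.1515]
ee_rot: [0.006, 0.863, 0.506, 0.015]
contact_force: [-0.9, -0.2, -0.4]
width: 0.0556
```

```bash
python3 -c "
from h import *
s=st();print(s['qpos'].round(4),s['effort'].round(2),s['qd'].round(4))
get_image('top'); s=st();print(s['qpos'].round(4))
"
```

```text
t 6.9167 pos [ 0.4709 -0.328   0.1515] yaw 60.79 z [ 0.0315  0.0053 -0.9995] w 0.0556 F [-0.9 -0.2 -0.4] M [-0.07  0.04  0.04] q6 -1.82
[-0.7453  0.3276  1.6671  0.0279  1.1276 -1.8177] [-3.000e-02 -4.240e+01 -2.228e+01  1.200e-01 -1.100e-01 -0.000e+00] [-0.0001  0.0012  0.0021  0.0007  0.0007  0.0003]
t 6.9667 pos [ 0.4709 -0.3279  0.1514] yaw 60.79 z [ 0.0314  0.0054 -0.9995] w 0.0553 F [ 0.1 -0.1 -1.2] M [ 0.02  0.06 -0.06] q6 -1.82
[-0.7452  0.3276  1.6672  0.0279  1.1276 -1.8177]
```

No idle drift: it comes from lag during motion, so it roughly reverses with reversed motion. I carry on with corrections.

play_rows(series=[{"dx": -1,"dy": -6,"dz": 0,"turn": 0,"fingers": -0.3},{"dx": -1,"dy": -6,"dz": -4,"turn": 0,"fingers": -0.3},{"dx": -1,"dy": -3,"dz": -8,"turn": 0,"fingers": -0.3},{"dx": 0,"dy": -2,"dz": -8,"turn": 0,"fingers": -0.3},{"dx": 0,"dy": 0,"dz": 0,"turn": 0,"fingers": -0.3}])

```text
clock: 7.38
position: [0.4675, -0.3468, 0.1295]
ee_rot: [0.006, 0.862, 0.506, 0.015]
contact_force: [-0.4, -0.6, -0.8]
width: 0.0552
```

play_rows(series=[{"dx": 0,"dy": 2,"dz": -5,"turn": 0,"fingers": -0.3},{"dx": 0,"dy": 2,"dz": -5,"turn": 0,"fingers": -0.3},{"dx": 0,"dy": 2,"dz": -4,"turn": 0,"fingers": -0.3},{"dx": 0,"dy": 0,"dz": 0,"turn": 0,"fingers": -0.3}])

```text
clock: 7.72
position: [0.4666, -0.3398, 0.1123]
ee_rot: [0.004, 0.863, 0.505, 0.014]
contact_force: [0.0, 0.1, 0.6]
width: 0.0551
```

Run:
```python
from h import *
st()
p=get_image("side"); save(p,"g2.png",(230,250,400,400),4)
```

```text
t 7.7167 pos [ 0.4666 -0.3398  0.1123] yaw 60.75 z [ 0.0292  0.0075 -0.9995] w 0.0551 F [0.  0.1 0.6] M [-0.06  0.06 -0.04] q6 -1.84
```

View pics/g2.png

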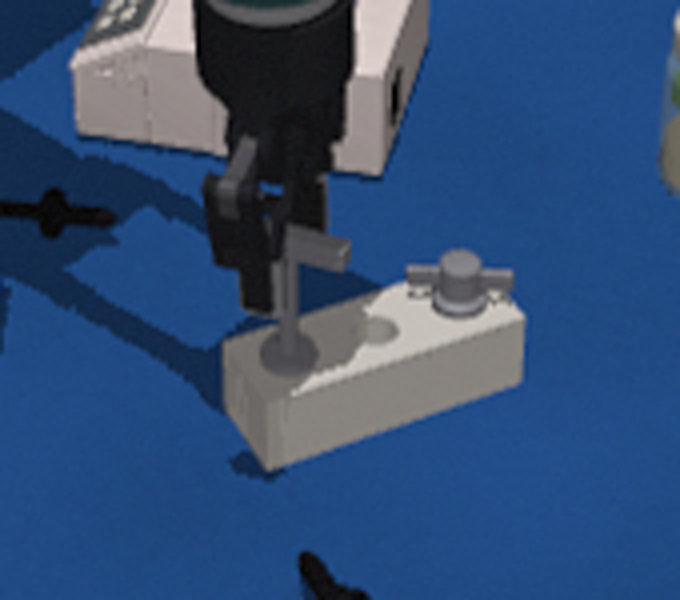

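The bar lies between the fingers with the shaft under the TCP, so I close.

play_rows(series=[{"dx": 0,"dy": 0,"dz": 0,"turn": 0,"fingers": 1},{"dx": 0,"dy": 0,"dz": 0,"turn": 0,"fingers": 1},{"dx": 0,"dy": 0,"dz": 0,"turn": 0,"fingers": 1},{"dx": 0,"dy": 0,"dz": 0,"turn": 0,"fingers": 1},{"dx": 0,"dy": 0,"dz": 0,"turn": 0,"fingers": 1},{"dx": 0,"dy": 0,"dz": 0,"turn": 0,"fingers": 1},{"dx": 0,"dy": 0,"dz": 0,"turn": 0,"fingers": 1}], squeeze=80)

```text
clock: 8.35
position: [0.4673, -0.3399, 0.1135]
ee_rot: [0.005, 0.862, 0.506, 0.015]
contact_force: [-0.2, 0.1, -1.3]
width: 0.0107
```

```bash
python3 -c "
from h import *
st()"
```

```text
t 8.35 pos [ 0.4673 -0.3399  0.1135] yaw 60.81 z [ 0.0307  0.0059 -0.9995] w 0.0107 F [-0.2  0.1 -1.3] M [ 0.06 -0.01 -0.02] q6 -1.84
```

play_rows(series=[{"dx": 0,"dy": 0,"dz": 6,"turn": 0,"fingers": 1},{"dx": 0,"dy": 1,"dz": 8,"turn": 0,"fingers": 1},{"dx": 0,"dy": 1,"dz": 8,"turn": 0,"fingers": 1}])

```text
clock: 8.6
position: [0.4661, -0.3369, 0.1349]
ee_rot: [0.003, 0.863, 0.506, 0.014]
contact_force: [0.6, -0.4, -1.6]
width: 0.0106
```

play_rows(series=[{"dx": 0.5,"dy": -1,"dz": 8,"turn": 0,"fingers": 1},{"dx": 0.5,"dy": -1,"dz": 8,"turn": 0,"fingers": 1},{"dx": 0,"dy": 0,"dz": 8,"turn": 0,"fingers": 1}])

```text
clock: 8.85
position: [0.4674, -0.339, 0.1625]
ee_rot: [0.004, 0.862, 0.506, 0.014]
contact_force: [-0.2, -0.3, -0.8]
width: 0.0105
```

play_rows(series=[{"dx": 0,"dy": 0,"dz": 12,"turn": 0,"fingers": 1},{"dx": 0,"dy": 0,"dz": 15,"turn": 0,"fingers": 1},{"dx": 0,"dy": 0,"dz": 15,"turn": 0,"fingers": 1},{"dx": 0,"dy": 0,"dz": 15,"turn": 0,"fingers": 1}])

```text
clock: 9.18
position: [0.4669, -0.3387, 0.2238]
ee_rot: [0.003, 0.862, 0.506, 0.014]
contact_force: [-0.4, -0.3, -2.2]
width: 0.0107
```

```bash
python3 -c "
from h import *
st()"
```

```text
t 9.1833 pos [ 0.4669 -0.3387  0.2238] yaw 60.8 z [ 0.0277  0.0085 -0.9996] w 0.0107 F [-0.4 -0.3 -2.2] M [-0.06  0.   -0.03] q6 -1.83
```

The lifter is held: the force reads about 2 N. Now over the block, turning the bar towards thread_start.

play_rows(series=[{"dx": 3,"dy": 16,"dz": 0,"turn": -0.027,"fingers": 1},{"dx": 3,"dy": 16,"dz": 0,"turn": -0.027,"fingers": 1},{"dx": 3,"dy": 16,"dz": 0,"turn": -0.027,"fingers": 1},{"dx": 3,"dy": 16,"dz": 0,"turn": -0.027,"fingers": 1},{"dx": 3,"dy": 16,"dz": 0,"turn": -0.027,"fingers": 1},{"dx": 3,"dy": 16,"dz": 0,"turn": -0.027,"fingers": 1},{"dx": 3,"dy": 16,"dz": 0,"turn": -0.027,"fingers": 1},{"dx": 3,"dy": 16,"dz": 0,"turn": -0.027,"fingers": 1},{"dx": 3,"dy": 16,"dz": 0,"turn": -0.027,"fingers": 1},{"dx": 3,"dy": 16,"dz": 0,"turn": -0.027,"fingers": 1},{"dx": 3,"dy": 16,"dz": 0,"turn": -0.027,"fingers": 1},{"dx": 3,"dy": 16,"dz": 0,"turn": -0.027,"fingers": 1},{"dx": 3,"dy": 16,"dz": 0,"turn": -0.027,"fingers": 1},{"dx": 3,"dy": 16,"dz": 0,"turn": -0.027,"fingers": 1},{"dx": 3,"dy": 16,"dz": 0,"turn": -0.027,"fingers": 1},{"dx": 3,"dy": 16,"dz": 0,"turn": -0.027,"fingers": 1},{"dx": 2,"dy": 16,"dz": 0,"turn": -0.027,"fingers": 1},{"dx": 2,"dy": 16,"dz": 0,"turn": -0.027,"fingers": 1},{"dx": 0,"dy": 0,"dz": 0,"turn": 0,"fingers": 1}])

```text
clock: 10.77
position: [0.5235, -0.0418, 0.2482]
ee_rot: [0.02, 0.963, 0.269, 0.019]
contact_force: [-0.0, -0.5, -0.8]
width: 0.0103
```

Run:
```python
from h import *
st()
P={n:get_image(n) for n in("top","side")}
for n in P:
    for l in("lifter","lifter_nose","block_mouth"):
        print(n,l,[(round(m["p"],2),np.round(m["xy"]),int(m["region"].sum())) for m in masks_of(P[n],l)])
a=cv2.resize(P["side"]["pixels"][180:280,240:380,::-1],None,fx=4,fy=4,interpolation=2)
b=cv2.resize(P["top"]["pixels"][180:280,270:330,::-1],None,fx=4,fy=4,interpolation=2)
cv2.imwrite("pics/o.png",np.hstack([a,b]))
```

```text
t 10.7667 pos [ 0.5235 -0.0418  0.2482] yaw 31.24 z [ 0.0464 -0.0279 -0.9985] w 0.0103 F [-0.  -0.5 -0.8] M [-0.    0.12 -0.02] q6 -0.74
top lifter [(0.88, array([515., 266.]), 340), (0.85, array([361., 318.]), 309)]
top lifter_nose [(0.89, array([520., 260.]), 389), (0.73, array([363., 320.]), 292)]
top block_mouth [(0.64, array([326., 233.]), 551)]
side lifter [(0.82, array([306., 202.]), 245), (0.63, array([319., 409.]), 496), (0.61, array([242., 305.]), 245)]
side lifter_nose [(0.78, array([245., 298.]), 179), (0.61, array([321., 409.]), 435), (0.56, array([308., 208.]), 236)]
side block_mouth [(0.71, array([304., 249.]), 581)]
```

View pics/o.png

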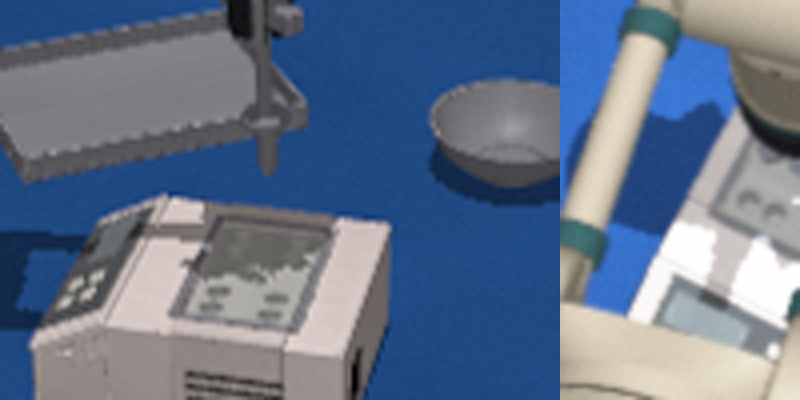

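The nose tip shows at about side pixel (307,224), above the block; the top view is blocked by the arm. I compare it with the prediction from the tool pose.

Run:
```python
from h import *
s=get_state(); p=get_image("side"); T=s["position"]
ax=np.array([.017,-.018,-1])
top=T+np.array([0,0,.0085])
for nm,d in(("bar",0),("collar underside",.076),("collar top",.070),("nose",.112)): print(nm,proj(p,top+ax*d).round(1), top+ax*d)
a=p["pixels"][180:230,290:330,::-1]; cv2.imwrite("pics/n.png",cv2.resize(a,None,fx=12,fy=12,interpolation=2))
print(at_z(p,(307,223.75),.1447))
```

```text
bar [[304.5 181.4]] [ 0.52319656 -0.04529152  0.25573976]
collar underside [[305.3 210.8]] [ 0.52448856 -0.04665952  0.17973976]
collar top [[305.2 208.5]] [ 0.52438656 -0.04655152  0.18573976]
nose [[305.6 224.1]] [ 0.52510056 -0.04730752  0.14373976]
[ 0.52835903 -0.04792706  0.1447    ]
```

View pics/n.png

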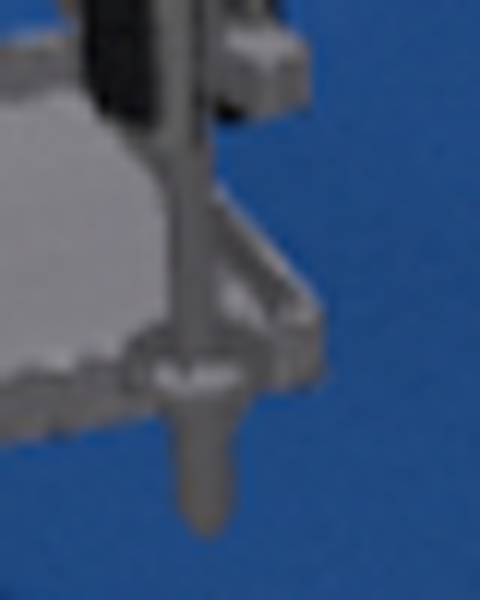

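play_rows(series=[{"dx": -2,"dy": -1,"dz": -10,"turn": 0,"fingers": 1},{"dx": -2,"dy": 0,"dz": -10,"turn": 0,"fingers": 1},{"dx": -2,"dy": 0,"dz": -10,"turn": 0,"fingers": 1},{"dx": -2,"dy": 0,"dz": -10,"turn": 0,"fingers": 1},{"dx": 0,"dy": 0,"dz": -6,"turn": 0,"fingers": 1},{"dx": 0,"dy": 0,"dz": 0,"turn": 0,"fingers": 1}])

```text
clock: 11.72
position: [0.5135, -0.0484, 0.1966]
ee_rot: [0.021, 0.963, 0.266, 0.017]
contact_force: [-0.7, 0.4, -1.4]
width: 0.0105
```

Run:
```python
from h import *
st(); p=get_image("side"); s=st()
print("mouth px",proj(p,[[.5195,-.049,.078]]).round(1))
a=p["pixels"][190:270,270:350,::-1]; cv2.imwrite("pics/n2.png",cv2.resize(a,None,fx=7,fy=7,interpolation=2))
```

```text
t 11.7167 pos [ 0.5135 -0.0484  0.1966] yaw 30.94 z [ 0.0435 -0.0306 -0.9986] w 0.0105 F [-0.7  0.4 -1.4] M [ 0.01  0.02 -0.02] q6 -0.75
t 11.7667 pos [ 0.5136 -0.0485  0.197 ] yaw 30.94 z [ 0.0437 -0.0308 -0.9986] w 0.0105 F [ 0.1 -0.  -2.8] M [ 0.    0.01 -0.04] q6 -0.75
mouth px [[303.5 247.9]]
```

View pics/n2.png

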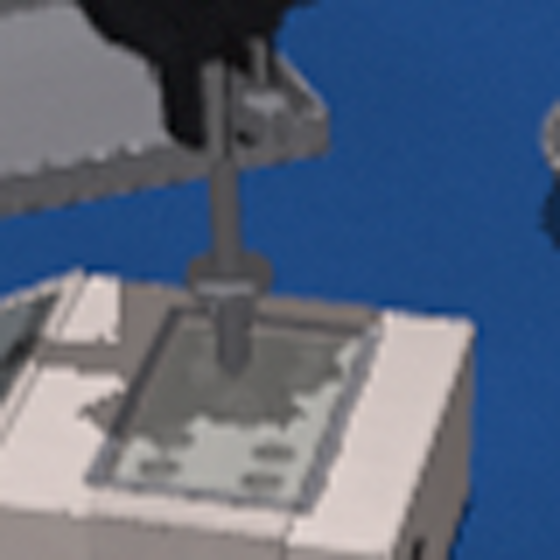

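The nose tip is at about (302.8,243.5) and the mouth at (303.5,247.9). The nose is about 2 mm short in x and 3 mm short in y, so I correct and lower gently.

play_rows(series=[{"dx": 1,"dy": 2,"dz": -4,"turn": 0,"fingers": 1},{"dx": 1,"dy": 1.5,"dz": -4,"turn": 0,"fingers": 1},{"dx": 0,"dy": 0.5,"dz": -5,"turn": 0,"fingers": 1},{"dx": 0,"dy": 0,"dz": -5,"turn": 0,"fingers": 1}])

```text
clock: 12.1
position: [0.518, -0.0447, 0.1797]
ee_rot: [0.022, 0.963, 0.266, 0.019]
contact_force: [-0.3, 1.2, -2.3]
width: 0.0105
```

```bash
python3 -c "
from h import *
st()"
```

```text
t 12.1 pos [ 0.518  -0.0447  0.1797] yaw 30.92 z [ 0.049  -0.0318 -0.9983] w 0.0105 F [-0.3  1.2 -2.3] M [ 0.03  0.09 -0.02] q6 -0.73
```

play_rows(series=[{"dx": -1.5,"dy": 0,"dz": -3,"turn": 0,"fingers": 1},{"dx": -0.5,"dy": 0,"dz": -4,"turn": 0,"fingers": 1},{"dx": 0,"dy": 0,"dz": -4,"turn": 0,"fingers": 1}])

```text
clock: 12.35
position: [0.5162, -0.0461, 0.1686]
ee_rot: [0.024, 0.963, 0.267, 0.019]
contact_force: [-2.6, -1.8, 0.7]
width: 0.0106
```

```bash
python3 -c "
from h import *
st()"
```

```text
t 12.35 pos [ 0.5162 -0.0461  0.1686] yaw 31.03 z [ 0.0497 -0.0358 -0.9981] w 0.0106 F [-2.6 -1.8  0.7] M [-0.3   0.42  0.02] q6 -0.73
```

The nose is 13 mm inside the hole with a light side contact. I ease that and continue.

play_rows(series=[{"dx": -0.7,"dy": -0.7,"dz": -3,"turn": 0,"fingers": 1},{"dx": -0.3,"dy": 0,"dz": -4,"turn": 0,"fingers": 1},{"dx": 0,"dy": 0,"dz": -3,"turn": 0,"fingers": 1}])

```text
clock: 12.6
position: [0.5148, -0.0464, 0.157]
ee_rot: [0.023, 0.963, 0.267, 0.019]
contact_force: [-0.3, -0.3, -1.5]
width: 0.0104
```

```bash
python3 -c "
from h import *
st()"
```

```text
t 12.6 pos [ 0.5148 -0.0464  0.157 ] yaw 30.99 z [ 0.0494 -0.0345 -0.9982] w 0.0104 F [-0.3 -0.3 -1.5] M [-0.18 -0.    0.03] q6 -0.74
```

play_rows(series=[{"dx": 0,"dy": 0,"dz": -3,"turn": 0,"fingers": 1},{"dx": 0,"dy": 0,"dz": -3,"turn": 0,"fingers": 1},{"dx": 0,"dy": 0,"dz": -2,"turn": 0,"fingers": 1}])

```text
clock: 12.85
position: [0.5159, -0.0468, 0.1492]
ee_rot: [0.024, 0.963, 0.267, 0.02]
contact_force: [-4.3, 0.1, 20.3]
width: 0.0107
```

```bash
python3 -c "
from h import *
st()"
```

```text
t 12.85 pos [ 0.5159 -0.0468  0.1492] yaw 30.99 z [ 0.052  -0.0351 -0.998 ] w 0.0107 F [-4.3  0.1 20.3] M [-0.09  0.69 -0.  ] q6 -0.74
```

It stopped on the thread at 20 N, close to the expected height. Screwing clockwise.

play_rows(series=[{"dx": -0.3,"dy": 0,"dz": -0.2,"turn": -0.1,"fingers": 1},{"dx": 0,"dy": 0,"dz": -0.3,"turn": -0.1,"fingers": 1},{"dx": 0,"dy": 0,"dz": -0.3,"turn": -0.1,"fingers": 1},{"dx": 0,"dy": 0,"dz": -0.3,"turn": -0.1,"fingers": 1},{"dx": 0,"dy": 0,"dz": -0.3,"turn": -0.1,"fingers": 1}])

```text
clock: 13.27
position: [0.5154, -0.0459, 0.1486]
ee_rot: [0.027, 0.999, 0.008, 0.014]
contact_force: [0.1, 0.1, 0.2]
width: 0.0107
```

```bash
python3 -c "
from h import *
st()"
```

```text
t 13.2667 pos [ 0.5154 -0.0459  0.1486] yaw 1.01 z [ 0.0289 -0.0544 -0.9981] w 0.0107 F [0.1 0.1 0.2] M [ 0.04  0.16 -0.03] q6 -0.18
```

play_rows(series=[{"dx": 0,"dy": 0,"dz": -1,"turn": -0.1,"fingers": 1},{"dx": 0,"dy": 0,"dz": -0.6,"turn": -0.1,"fingers": 1},{"dx": 0,"dy": 0,"dz": -0.5,"turn": -0.1,"fingers": 1},{"dx": 0,"dy": 0,"dz": -0.5,"turn": -0.1,"fingers": 1},{"dx": 0,"dy": 0,"dz": -0.5,"turn": -0.1,"fingers": 1}])

```text
clock: 13.68
position: [0.5162, -0.0443, 0.1474]
ee_rot: [0.029, 0.967, -0.252, 0.008]
contact_force: [-1.7, -0.6, 1.8]
width: 0.0106
```

```bash
python3 -c "
from h import *
st()"
```

```text
t 13.6833 pos [ 0.5162 -0.0443  0.1474] yaw -29.15 z [ 8.000e-04 -5.980e-02 -9.982e-01] w 0.0106 F [-1.7 -0.6  1.8] M [ 0.01  0.19 -0.01] q6 0.36
```

play_rows(series=[{"dx": 0,"dy": 0,"dz": -0.7,"turn": -0.1,"fingers": 1},{"dx": 0,"dy": 0,"dz": -0.6,"turn": -0.1,"fingers": 1},{"dx": 0,"dy": 0,"dz": -0.6,"turn": -0.1,"fingers": 1},{"dx": 0,"dy": 0,"dz": -0.5,"turn": -0.1,"fingers": 1},{"dx": 0,"dy": 0,"dz": -0.5,"turn": -0.1,"fingers": 1},{"dx": 0,"dy": 0,"dz": -0.5,"turn": -0.1,"fingers": 1},{"dx": 0,"dy": 0,"dz": -0.5,"turn": -0.1,"fingers": 1},{"dx": 0,"dy": 0,"dz": -0.5,"turn": -0.1,"fingers": 1}])

```text
clock: 14.35
position: [0.5183, -0.0424, 0.1457]
ee_rot: [0.028, 0.78, -0.625, -0.002]
contact_force: [0.5, -0.5, 1.1]
width: 0.0103
```

```bash
python3 -c "
from h import *
st()"
```

```text
t 14.35 pos [ 0.5183 -0.0424  0.1457] yaw -77.39 z [-0.038  -0.0402 -0.9985] w 0.0103 F [ 0.5 -0.5  1.1] M [-0.06  0.03  0.03] q6 1.19
```

play_rows(series=[{"dx": 0,"dy": 0,"dz": -0.6,"turn": -0.1,"fingers": 1},{"dx": 0,"dy": 0,"dz": -0.6,"turn": -0.1,"fingers": 1},{"dx": 0,"dy": 0,"dz": -0.6,"turn": -0.1,"fingers": 1},{"dx": 0,"dy": 0,"dz": -0.6,"turn": -0.1,"fingers": 1},{"dx": 0,"dy": 0,"dz": -0.5,"turn": -0.1,"fingers": 1},{"dx": 0,"dy": 0,"dz": -0.5,"turn": -0.1,"fingers": 1}])

```text
clock: 14.85
position: [0.5204, -0.0426, 0.1455]
ee_rot: [-0.024, -0.548, 0.836, 0.008]
contact_force: [-0.7, -1.4, 2.2]
width: 0.0108
```

```bash
python3 -c "
from h import *
st()"
```

```text
t 14.85 pos [ 0.5204 -0.0426  0.1455] yaw -113.48 z [-0.0498 -0.0128 -0.9987] w 0.0108 F [-0.7 -1.4  2.2] M [-0.19  0.15  0.07] q6 1.79
```

play_rows(series=[{"dx": 0,"dy": 0,"dz": -1,"turn": -0.08,"fingers": 1},{"dx": 0,"dy": 0,"dz": -1,"turn": -0.08,"fingers": 1},{"dx": 0,"dy": 0,"dz": -1,"turn": -0.08,"fingers": 1}])

```text
clock: 15.1
position: [0.5213, -0.0435, 0.1453]
ee_rot: [-0.023, -0.439, 0.898, 0.01]
contact_force: [-1.8, -1.1, 4.6]
width: 0.0106
```

```bash
python3 -c "
from h import *
st()"
```

```text
t 15.1 pos [ 0.5213 -0.0435  0.1453] yaw -127.89 z [-0.0489 -0.0027 -0.9988] w 0.0106 F [-1.8 -1.1  4.6] M [-0.22  0.35  0.13] q6 2.03
```

play_rows(series=[{"dx": 0,"dy": 0,"dz": -0.5,"turn": -0.08,"fingers": 1},{"dx": 0,"dy": 0,"dz": -0.5,"turn": -0.08,"fingers": 1},{"dx": 0,"dy": 0,"dz": -0.5,"turn": -0.08,"fingers": 1}])

```text
clock: 15.35
position: [0.5218, -0.0443, 0.1453]
ee_rot: [-0.021, -0.323, 0.946, 0.011]
contact_force: [-1.3, -1.3, 2.8]
width: 0.0108
```

Run:
```python
from h import *
st(); p=get_image("side")
a=p["pixels"][190:270,255:345,::-1]; cv2.imwrite("pics/n3.png",cv2.resize(a,None,fx=7,fy=7,interpolation=2))
```

```text
t 15.35 pos [ 0.5218 -0.0443  0.1453] yaw -142.21 z [-0.0462  0.0072 -0.9989] w 0.0108 F [-1.3 -1.3  2.8] M [-0.15  0.08  0.36] q6 2.27
```

View pics/n3.png

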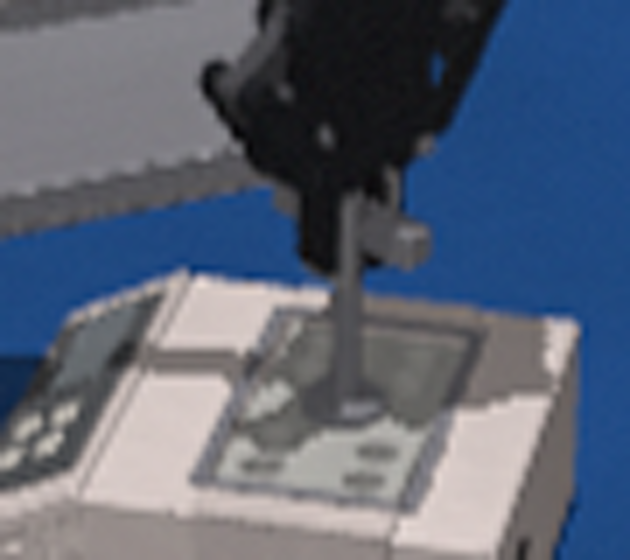

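play_rows(series=[{"dx": 0,"dy": 0,"dz": -0.5,"turn": -0.08,"fingers": 1},{"dx": 0,"dy": 0,"dz": -0.5,"turn": -0.08,"fingers": 1}])

```text
clock: 15.57
position: [0.5219, -0.0447, 0.1451]
ee_rot: [-0.02, -0.245, 0.969, 0.012]
contact_force: [-2.7, -0.8, 3.0]
width: 0.0108
```

```bash
python3 -c "
from h import *
st()"
```

```text
t 15.5667 pos [ 0.5219 -0.0447  0.1451] yaw -151.55 z [-0.0437  0.0134 -0.999 ] w 0.0108 F [-2.7 -0.8  3. ] M [-0.1   0.1   0.53] q6 2.42
```

Height is steady at .145 over the last 60°+ of turn, and the torque has risen to 0.53 N·m, so the collar is seated. Drawing straight up.

play_rows(series=[{"dx": 0,"dy": 0,"dz": 3,"turn": 0,"fingers": 1},{"dx": 0,"dy": 0,"dz": 4,"turn": 0,"fingers": 1},{"dx": 0,"dy": 0,"dz": 4,"turn": 0,"fingers": 1}], squeeze=110)

```text
clock: 15.82
position: [0.522, -0.0443, 0.1537]
ee_rot: [-0.02, -0.248, 0.969, 0.013]
contact_force: [1.4, -2.1, -8.6]
width: 0.0102
```

```bash
python3 -c "
from h import *
st()"
```

```text
t 15.8167 pos [ 0.522  -0.0443  0.1537] yaw -151.27 z [-0.0445  0.0147 -0.9989] w 0.0102 F [ 1.4 -2.1 -8.6] M [-0.17 -0.52  0.08] q6 2.42
```

The load is 8.6 N and the block is coming up with the lifter. I keep lifting in checked steps.

play_rows(series=[{"dx": 0,"dy": 0,"dz": 5,"turn": 0,"fingers": 1},{"dx": 0,"dy": 0,"dz": 5,"turn": 0,"fingers": 1},{"dx": 0,"dy": 0,"dz": 5,"turn": 0,"fingers": 1}])

```text
clock: 16.07
position: [0.5221, -0.044, 0.168]
ee_rot: [-0.02, -0.25, 0.968, 0.013]
contact_force: [1.1, -0.5, -7.3]
width: 0.01
```

```bash
python3 -c "
from h import *
st()"
```

```text
t 16.0667 pos [ 0.5221 -0.044   0.168 ] yaw -151.05 z [-0.0462  0.0155 -0.9988] w 0.01 F [ 1.1 -0.5 -7.3] M [-0.2  -0.56  0.08] q6 2.41
```

play_rows(series=[{"dx": 0,"dy": 0,"dz": 6,"turn": 0,"fingers": 1},{"dx": 0,"dy": 0,"dz": 6,"turn": 0,"fingers": 1},{"dx": 0,"dy": 0,"dz": 6,"turn": 0,"fingers": 1},{"dx": 0,"dy": 0,"dz": 6,"turn": 0,"fingers": 1}])

```text
clock: 16.4
position: [0.5215, -0.0436, 0.1941]
ee_rot: [-0.021, -0.25, 0.968, 0.014]
contact_force: [0.4, -0.1, -7.3]
width: 0.0101
```

play_rows(series=[{"dx": 0,"dy": 0,"dz": 8,"turn": 0,"fingers": 1},{"dx": 0,"dy": 0,"dz": 8,"turn": 0,"fingers": 1},{"dx": 0,"dy": 0,"dz": 8,"turn": 0,"fingers": 1},{"dx": 0,"dy": 0,"dz": 8,"turn": 0,"fingers": 1}])

```text
clock: 16.73
position: [0.5185, -0.0425, 0.2291]
ee_rot: [-0.024, -0.25, 0.968, 0.016]
contact_force: [0.8, 0.6, -8.0]
width: 0.0101
```

Run:
```python
from h import *
st(); p=get_image("side")
a=p["pixels"][140:270,230:370,::-1]; cv2.imwrite("pics/n4.png",cv2.resize(a,None,fx=4.6,fy=4.6,interpolation=2))
```

```text
t 16.7333 pos [ 0.5185 -0.0425  0.2291] yaw -150.99 z [-0.0539  0.0183 -0.9984] w 0.0101 F [ 0.8  0.6 -8. ] M [ 0.  -0.1 -0. ] q6 2.41
```

View pics/n4.png

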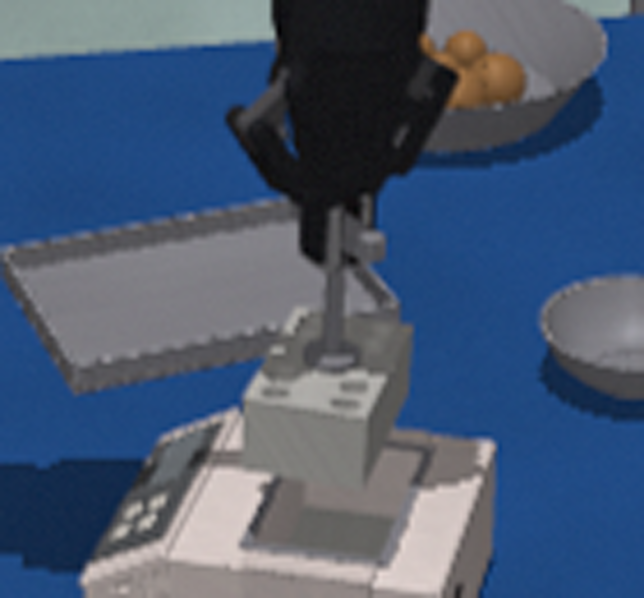

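The block is clear of the well and upright on the lifter (crop ~(330,410)). Next it goes to the tray, unwinding the wrist by +0.8 rad so joint 6 stays in range.

play_rows(series=[{"dx": 0,"dy": 6,"dz": 0,"turn": 0.02,"fingers": 1},{"dx": -1,"dy": 12,"dz": 0,"turn": 0.04,"fingers": 1},{"dx": -1.5,"dy": 15,"dz": 0,"turn": 0.04,"fingers": 1},{"dx": -1.5,"dy": 15,"dz": 0,"turn": 0.04,"fingers": 1},{"dx": -1.5,"dy": 15,"dz": 0,"turn": 0.04,"fingers": 1},{"dx": -1.5,"dy": 15,"dz": 0,"turn": 0.04,"fingers": 1},{"dx": -1.5,"dy": 15,"dz": 0,"turn": 0.04,"fingers": 1},{"dx": -1.5,"dy": 15,"dz": 0,"turn": 0.04,"fingers": 1}])

```text
clock: 17.45
position: [0.5066, 0.073, 0.2299]
ee_rot: [-0.025, -0.403, 0.915, 0.013]
contact_force: [0.6, -0.5, -7.6]
width: 0.0101
```

Run:
```python
from h import *
s=st(); p=get_image("top")
for m in masks_of(p,"tray"):
    X=np.array([at_z(p,c,.02)[:2] for c in np.argwhere(m["region"])[:,::-1]]).astype(np.float32)*1000
    print(round(m["p"],2),np.round(m["xy"]),np.round(np.hstack([np.ravel(k) for k in cv2.minAreaRect(X)]),1),X.mean(0))
print([at_z(p,(u/1.73+80,v/1.73+90),.02)[:2].round(3) for u,v in((130,192),(241,179),(256,320),(143,335))])
```

```text
t 17.45 pos [0.5066 0.073  0.2299] yaw -132.46 z [-0.0568  0.0031 -0.9984] w 0.0101 F [ 0.6 -0.5 -7.6] M [ 0.   -0.13  0.  ] q6 2.32
0.94 [184. 236.] [479.1 324.  222.3 174.   12.6] [482.49252 332.9262 ]
[array([0.569, 0.427]), array([0.603, 0.262]), array([0.391, 0.214]), array([0.355, 0.378])]
```

play_rows(series=[{"dx": -1.5,"dy": 15,"dz": 0,"turn": 0.035,"fingers": 1},{"dx": -1.5,"dy": 15,"dz": 0,"turn": 0.035,"fingers": 1},{"dx": -1.5,"dy": 15,"dz": 0,"turn": 0.035,"fingers": 1},{"dx": -1.5,"dy": 15,"dz": 0,"turn": 0.035,"fingers": 1},{"dx": -1.5,"dy": 15,"dz": 0,"turn": 0.035,"fingers": 1},{"dx": -1.5,"dy": 15,"dz": 0,"turn": 0.035,"fingers": 1},{"dx": -1.5,"dy": 15,"dz": 0,"turn": 0.035,"fingers": 1},{"dx": -1.5,"dy": 15,"dz": 0,"turn": 0.035,"fingers": 1},{"dx": -1.5,"dy": 15,"dz": 0,"turn": 0.035,"fingers": 1},{"dx": -1.5,"dy": 15,"dz": 0,"turn": 0.035,"fingers": 1},{"dx": -1.5,"dy": 15,"dz": 0,"turn": 0.035,"fingers": 1},{"dx": -1.5,"dy": 15,"dz": 0,"turn": 0.035,"fingers": 1},{"dx": -1.5,"dy": 15,"dz": 0,"turn": 0.035,"fingers": 1},{"dx": -1.5,"dy": 15,"dz": 0,"turn": 0.035,"fingers": 1},{"dx": -1.5,"dy": 12,"dz": 0,"turn": 0.035,"fingers": 1},{"dx": -1,"dy": 6,"dz": 0,"turn": 0.02,"fingers": 1},{"dx": 0,"dy": 0,"dz": 0,"turn": 0,"fingers": 1}])

```text
clock: 18.97
position: [0.4697, 0.3226, 0.2214]
ee_rot: [-0.037, -0.655, 0.754, 0.009]
contact_force: [-0.4, -0.6, -6.5]
width: 0.01
```

```bash
python3 -c "
from h import *
st()"
```

```text
t 18.9667 pos [0.4697 0.3226 0.2214] yaw -97.94 z [-0.0674 -0.0339 -0.9972] w 0.01 F [-0.4 -0.6 -6.5] M [ 0.06 -0.21 -0.07] q6 2.19
```

play_rows(series=[{"dx": 1,"dy": 0,"dz": -5,"turn": 0,"fingers": 1},{"dx": 1,"dy": 0,"dz": -8,"turn": 0,"fingers": 1},{"dx": 1,"dy": 0,"dz": -8,"turn": 0,"fingers": 1},{"dx": 1,"dy": 0,"dz": -8,"turn": 0,"fingers": 1},{"dx": 1,"dy": 0,"dz": -8,"turn": 0,"fingers": 1},{"dx": 1,"dy": 0,"dz": -8,"turn": 0,"fingers": 1},{"dx": 1,"dy": 0,"dz": -8,"turn": 0,"fingers": 1},{"dx": 1,"dy": 0,"dz": -8,"turn": 0,"fingers": 1},{"dx": 0,"dy": 0,"dz": 0,"turn": 0,"fingers": 1}])

```text
clock: 19.72
position: [0.4783, 0.3178, 0.1522]
ee_rot: [-0.039, -0.654, 0.755, 0.008]
contact_force: [-0.0, -0.3, -6.7]
width: 0.01
```

```bash
python3 -c "
from h import *
st()"
```

```text
t 19.7167 pos [0.4783 0.3178 0.1522] yaw -98.14 z [-0.0702 -0.0392 -0.9968] w 0.01 F [-0.  -0.3 -6.7] M [0.1  0.06 0.02] q6 2.18
```

play_rows(series=[{"dx": 0,"dy": 0.5,"dz": -6,"turn": 0,"fingers": 1},{"dx": 0,"dy": 0.5,"dz": -6,"turn": 0,"fingers": 1},{"dx": 0,"dy": 0.5,"dz": -6,"turn": 0,"fingers": 1},{"dx": 0,"dy": 0.5,"dz": -6,"turn": 0,"fingers": 1},{"dx": 0,"dy": 0,"dz": -4,"turn": 0,"fingers": 1},{"dx": 0,"dy": 0,"dz": -2,"turn": 0,"fingers": 1}])

```text
clock: 20.22
position: [0.479, 0.3205, 0.1197]
ee_rot: [-0.039, -0.654, 0.755, 0.008]
contact_force: [0.0, 0.6, -6.2]
width: 0.01
```

play_rows(series=[{"dx": 0,"dy": 0,"dz": -1.5,"turn": 0,"fingers": 1},{"dx": 0,"dy": 0,"dz": -1.5,"turn": 0,"fingers": 1}])

```text
clock: 20.38
position: [0.4789, 0.3206, 0.1162]
ee_rot: [-0.039, -0.654, 0.755, 0.008]
contact_force: [0.1, -0.6, -7.1]
width: 0.0101
```

```bash
python3 -c "
from h import *
st()"
```

```text
t 20.3833 pos [0.4789 0.3206 0.1162] yaw -98.13 z [-0.069  -0.0383 -0.9969] w 0.0101 F [ 0.1 -0.6 -7.1] M [ 0.14 -0.12  0.02] q6 2.19
```

play_rows(series=[{"dx": 0,"dy": 0,"dz": -1,"turn": 0,"fingers": 1},{"dx": 0,"dy": 0,"dz": -1,"turn": 0,"fingers": 1}])

```text
clock: 20.55
position: [0.4792, 0.3205, 0.1146]
ee_rot: [-0.039, -0.654, 0.755, 0.008]
contact_force: [0.6, -1.7, -1.4]
width: 0.0099
```

play_rows(series=[{"dx": 0,"dy": 0,"dz": -1,"turn": 0,"fingers": 1},{"dx": 0,"dy": 0,"dz": -1,"turn": 0,"fingers": 1}])

```text
clock: 20.72
position: [0.4796, 0.32, 0.1143]
ee_rot: [-0.038, -0.654, 0.755, 0.007]
contact_force: [-0.6, -1.7, -0.6]
width: 0.01
```

```bash
python3 -c "
from h import *
st()"
```

```text
t 20.7167 pos [0.4796 0.32   0.1143] yaw -98.09 z [-0.0668 -0.0392 -0.997 ] w 0.01 F [-0.6 -1.7 -0.6] M [-0.08  0.22  0.09] q6 2.19
```

It is touching down, with the load coming off. I seat it a little more.

play_rows(series=[{"dx": 0,"dy": 0,"dz": -2,"turn": 0,"fingers": 1},{"dx": 0,"dy": 0,"dz": -2,"turn": 0,"fingers": 1}])

```text
clock: 20.88
position: [0.4797, 0.3192, 0.1135]
ee_rot: [-0.038, -0.654, 0.755, 0.006]
contact_force: [-2.3, -3.8, 10.3]
width: 0.0101
```

```bash
python3 -c "
from h import *
st()"
```

```text
t 20.8833 pos [0.4797 0.3192 0.1135] yaw -98.08 z [-0.0655 -0.0401 -0.997 ] w 0.0101 F [-2.3 -3.8 10.3] M [-0.35  0.83 -0.02] q6 2.19
```

play_rows(series=[{"dx": 0,"dy": 0,"dz": 0,"turn": 0,"fingers": 1},{"dx": 0,"dy": 0,"dz": -0.5,"turn": 0,"fingers": 1},{"dx": 0,"dy": 0,"dz": 0,"turn": 0,"fingers": 1}], squeeze=20)

```text
clock: 21.13
position: [0.4794, 0.3197, 0.1143]
ee_rot: [-0.037, -0.654, 0.755, 0.007]
contact_force: [0.1, -1.4, -2.8]
width: 0.0103
```

play_rows(series=[{"dx": 0,"dy": 0,"dz": 0,"turn": 0,"fingers": 0.6},{"dx": 0,"dy": 0,"dz": 0,"turn": 0,"fingers": 0.5},{"dx": 0,"dy": 0,"dz": 0,"turn": 0,"fingers": 0.2},{"dx": 0,"dy": 0,"dz": 0,"turn": 0,"fingers": 0},{"dx": 0,"dy": 0,"dz": 0,"turn": 0,"fingers": 0}])

```text
clock: 21.55
position: [0.4819, 0.321, 0.1153]
ee_rot: [-0.034, -0.654, 0.755, 0.006]
contact_force: [-0.6, 1.0, 1.3]
width: 0.0429
```

```bash
python3 -c "
from h import *
st()"
```

```text
t 21.55 pos [0.4819 0.321  0.1153] yaw -98.14 z [-0.0591 -0.0354 -0.9976] w 0.0429 F [-0.6  1.   1.3] M [ 0.03 -0.04 -0.02] q6 2.19
```

Released. I rise straight up and move aside for a final look.

play_rows(series=[{"dx": 0,"dy": 0,"dz": 8,"turn": 0,"fingers": -0.1},{"dx": 0,"dy": 0,"dz": 10,"turn": 0,"fingers": -0.1},{"dx": 0,"dy": 0,"dz": 12,"turn": 0,"fingers": -0.1},{"dx": 0,"dy": 0,"dz": 15,"turn": 0,"fingers": -0.1},{"dx": 0,"dy": 0,"dz": 20,"turn": 0,"fingers": -0.1},{"dx": 0,"dy": 0,"dz": 20,"turn": 0,"fingers": -0.1},{"dx": 0,"dy": 0,"dz": 20,"turn": 0,"fingers": -0.1},{"dx": -10,"dy": -15,"dz": 10,"turn": 0,"fingers": -0.1},{"dx": -15,"dy": -25,"dz": 0,"turn": 0,"fingers": -0.1},{"dx": -15,"dy": -25,"dz": 0,"turn": 0,"fingers": -0.1},{"dx": -15,"dy": -25,"dz": 0,"turn": 0,"fingers": -0.1},{"dx": -15,"dy": -25,"dz": 0,"turn": 0,"fingers": -0.1},{"dx": -15,"dy": -25,"dz": 0,"turn": 0,"fingers": -0.1},{"dx": -10,"dy": -25,"dz": 0,"turn": 0,"fingers": -0.1},{"dx": 0,"dy": -20,"dz": 0,"turn": 0,"fingers": -0.1},{"dx": 0,"dy": 0,"dz": 0,"turn": 0,"fingers": -0.1}])

```text
clock: 22.88
position: [0.3876, 0.1343, 0.2538]
ee_rot: [-0.019, -0.656, 0.754, 0.001]
contact_force: [-0.2, -0.3, -0.1]
width: 0.047
```

Run:
```python
from h import *
st(); p=get_image("side"); q=get_image("top")
a=cv2.resize(p["pixels"][140:250,200:350,::-1],(600,440),interpolation=2)
b=cv2.resize(q["pixels"][150:370,110:210,::-1],(200,440),interpolation=2)
cv2.imwrite("pics/f.png",np.hstack([a,b]))
for n,r in(("side",p),("top",q)):
  for l in("borer","jar","bowl"):
    print(n,l,[np.round(m["xy"]).tolist() for m in masks_of(r,l)[:2]])
```

```text
t 22.8833 pos [0.3876 0.1343 0.2538] yaw -97.91 z [-0.0296 -0.0235 -0.9993] w 0.047 F [-0.2 -0.3 -0.1] M [ 0.06 -0.08  0.07] q6 1.89
side borer [[344.0, 318.0]]
side jar [[412.0, 279.0]]
side bowl [[366.0, 212.0], [271.0, 171.0]]
top borer [[437.0, 223.0]]
top jar [[388.0, 148.0]]
top bowl [[255.0, 148.0]]
```

View pics/f.png

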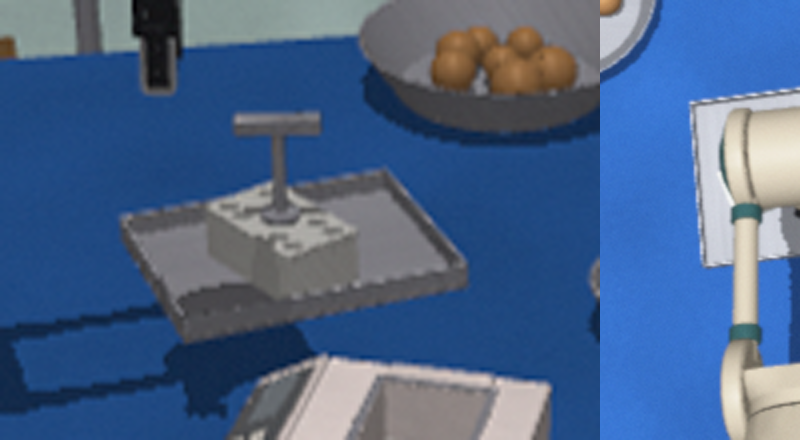

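The block sits flat inside the tray, the lifter stands upright in it with its collar down, and the gripper is clear. The borer, jar and bowl have not moved.

```bash
python3 -c "
from rig import *
print(sign_off())"
```

```text
the job is handed in; nothing more can be done
None
```

The aluminium block is out of the heater and on the steel tray, upright, with the lifter left screwed into it. I handed the job in at about 23 s of the 58 s allowed.

**What I did:** I took the steel lifter from the rack and lowered it into the middle hole until it stopped on the thread. I turned it clockwise about 180°, until its height stopped changing and the torque reached 0.53 N·m. Then I drew the block straight up, carried it over and set it down at about 10 N.

**Last checks:** The final picture shows the block inside the tray and the lifter upright with its collar on the block. The gripper was clear. The borer, jar and bowl are within about 3 pixels of where they started.

**What disagreed or went off plan:**
- **Look-alikes:** The two black lifters toppled by themselves before the arm had moved. I left them alone.
- **Turn:** The bar ended about 35° past its nominal home direction, more than the 20° of slack described. The load while lifting (7–8 N) and the final picture both fit a seated collar.
- **Tilt:** The tool built up a tilt of up to about 4.5°. From the tool readings, the block may have leaned up to about 2° while carried; it levelled when set down.

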